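Discharge the tester and scrap the failed transformer

ROBOT

A 7-joint arm with a two-finger parallel gripper is mounted at the origin on the work surface. World frame = base frame: x ahead of the robot, y to its left, z up, the work surface at z = 0. Lengths are in m, angles in rad, forces in N, time in s.
With the tool pointing down it reaches from about 0.35 to 0.9 m from the base axis. Payload 7.2 kg.
Tool frame: the origin (TCP) lies on the centre line of the jaws, within the pads' length; the fingertips stand arm.tip_extent ahead of it and the grasp point (between the pads) lies 6 mm ahead of it (arm.tip_extent is the distance from the TCP to the fingertips, in m); z points along the fingers, y is the line along which they close (so a half turn about z gives the same grasp; the last joint's range is limited). The gripper opens to 85 mm and grips with 20 to 120 N. Pads are 22 mm wide; open, the fingers measure 114 mm over their backs; the gripper's body (76 mm by 85 mm) begins 54 mm behind the grasp point. The pads swing forward as they close: fully open they stand 13 mm farther back than shut.
Start: joints at [-1.35, 0.411, -0.013, 1.596, 0.006, 1.134, -0.082], TCP at [0.178, 0.599, 0.256] pointing down, gripper open.
Joint ranges: [-2.95, 2.95], [-0.29, 1.99], [-1.47, 1.44], [0.14, 2.54], [-1.03, 4.17], [0.13, 1.85], [-2.86, 2.86]. Speed limits (rad/s): [2.39, 2.39, 3.01, 3.01, 3.14, 3.14, 3.14].

INTERFACE

Orientations are given as a rotation vector (axis times angle).
In Python, from plant import monitor, vision, arm, nets gives the robot as it stands. The module is installed in compiled form; this text tells all that it offers.
- The arm moves only by the shell command python3 -m handwheel 'ROWS' [FORCE]. ROWS is JSON, a list of rows, each a list of 7 numbers: the finger opening in cm, from 0 to 8.54, then the shift along the tool's x, y, z in cm, then the turn, a rotation vector about the tool's x, y, z in rad. A call has 1 to 10 rows; each row shifts and turns the commanded pose from where the row before left it, along the tool's axes as they then stand; what a row does not reach is not made up. A row lasts 1/8 s, in which the tool goes at most 62.5 mm and 10.7 degrees, less where a joint would pass 70% of its speed; a pose out of reach is approached as far as the arm can. A call is refused whole if a number of a shift passes 6.25 or a number of a turn 0.188, either way. A call with a gripper value outside its range is refused whole. The fingers move at their own pace and stop on an object; FORCE is the grip in N (left out, the last holds). Time passes only in rows, so rows that do not move let the fingers close. It gives the time, the measured TCP pose, the force, the opening and the grip force at its end, in the units of the state.
- monitor.get_obs(): the state, without advancing time (a new reading comes with each control period).
- vision.read_camera(name): name is "scene" or "top"; returns (picture, depth): 400x640x3 uint8, red, green, blue; 400x640 float32, m along the optical axis (not along the pixel's ray), 0 where there is no reading.
- vision.get_calibration(name): a dict with "fx", "fy", "cx", "cy" (pixels), "world_from_camera" (4x4, takes a point from camera to world coordinates). Camera axes: x right, y up, looking along -z (the intrinsics and any distortion apply to the point x, -y, -z); pixel columns grow to the right and rows downward; lengths in m; the calibration is good to about 2 mm. A picture is of the moment at which its call begins. get_calibration takes no time and is no camera call.
- arm.job_done(): hands the job in; it is judged then, once.
Trained networks look in the newest picture that a camera, given by its name, has taken for a name from the list of things; names that differ only in an ending like _2 or _b are one class to them, and where a whole thing is asked for, a point or a joint stands for the part that bears it (a point fixed in the world has none). Each returns a list of dicts, best first, with "conf" (0 to 1); they miss things now and then, are a little off and sometimes report something else, mostly with a low value. They report only what shows in the picture. A call takes as long as a camera call.
- nets.silhouettes(camera, query): "mask" (400x640 bool, what is visible of it) and "bbox" ([left, top, right, bottom] in pixels, round what is visible of it).
The state is a dict: "time": time; "q": joint angles; "joint_velocities": joint speeds; "joint_torque": joint torques, N m; "eef_pos": TCP position; "ee_rot": TCP orientation; "wrist_force": force on the tool from outside, world axes, zero at the start; "wrist_torque": the same for the moment, N m; "finger_gap": opening from 0.0 (shut) to 1.0 (fully open); "gripper_force": force on a finger pad.
Only numpy, scipy, OpenCV 4.12 (cv2) and the standard library are available. Lean on these libraries where they do the work, as an engineer would, in place of code of your own. Each camera call takes 0.05 s, during which the arm holds its last target. There are 200 camera calls.

TASK

The transformer with the red dot on the test stage has failed its insulation test. First make it safe: press the green discharge key on the tester fully home so that it stays down and the test-voltage key that is latched pops up, without pressing either of the other ivory voltage keys and without touching the transformer while that voltage key is still down. Then push the failed transformer along the stage and through the sprung flap so that it slides down into the reject box and the flap shuts behind it; leave everything else on the bench where it is.

Things in the scene. Friction and masses are not known exactly. Their poses are not given: they have to be found in the camera images.
- tester: Grey insulation tester fixed to the bench, 200 mm deep (x), 260 mm wide (y). Origin: centre of its underside; its front faces its -x. Front ledge (x -100 to 0 mm) 75 mm high with a row of four keys at x -55 mm, y +66 (green), +22, -22, -66 mm (ivory); rear part 115 mm high from x +30 mm on, a dark sloping face between. Red lamp 16 mm high on the ledge at y -113 mm. Place and turn vary.
- key_discharge_top (a point): Centre of the top of the green discharge key (moves with it); press straight down. Like all four keys: cap 40 mm (tester x) by 34 mm (tester y), 10 mm gaps between caps, top 14 mm above the ledge when up, about 4 mm above it when latched down.
- key_discharge (a joint): Travel of the green key in m: 0 up (start), 0.011 at its hard stop. A sprung latch bar interlocks the keys: after 3 to 5 mm a pressed key frees the latched one, which pops up by its spring; a key pressed right to its stop is caught and stays at about 0.0098 when let go, but springs back if let go sooner (under 9 mm). Resistance 2 to 5 N before the stop.
- key_live_top (a point): Centre of the top of the ivory voltage key that is latched down at the start. Its place in the row (tester y +22, -22 or -66 mm) varies.
- key_live (a joint): Travel of that latched voltage key in m: about 0.0098 at the start (latched down, voltage on), 0 when it has popped up.
- key_spare1_top (a point): Centre of the top face of one of the two other ivory voltage keys, which are up. Place in the row varies.
- key_spare1 (a joint): Travel of that key in m, 0 up; not to be pressed.
- key_spare2_top (a point): Centre of the top face of the other ivory voltage key that is up. Place in the row varies.
- key_spare2 (a joint): Travel of that key in m, 0 up; not to be pressed.
- reject_box: Brown test stage with a red reject box at its end, fixed; place and turn vary. Origin: on the bench under the sill where the box begins; +x is the pushing direction, stage to box. Stage: x -200 to 0 mm, 124 mm wide, upper face 105 mm above the bench, side rails 14 mm high (x -186 to 0), inner faces at y +-46 mm, open at the far end from the box. Box: x 0 to 187 mm, 112 mm wide, 185 mm high.
- sill (a point): Middle of the sill, where the stage's upper face ends and the box begins. The box is closed (clear lid and upper walls) but for the opening above the sill: 104 mm wide, 62 mm high, a 16 mm lintel above. Behind the sill a slippery steel slide falls away at 38 degrees to the floor, so a transformer whose middle is pushed past the sill tips and slides down by itself.
- flap (a joint): Angle of the aluminium flap in rad: 0 shut (hanging upright in the opening), grows as it is pushed into the box, at most 1.4. Hinged along its upper edge, 62 mm high; a weak spring and its weight close it (under 2 N to open).
- unit: The failed transformer, red dot on top (two sound ones without a dot lie in a blue tray at the back): dark laminated core, copper winding, pale end cheeks; 104 mm long (its x), 58 mm wide (its ends 48 mm), 38 mm high (its ends 34 mm), about 0.45 kg. Origin: centre of its underside. It lies on the stage between the rails, its length along the pushing direction within about 0.2 rad.
- jar: Glass jar with yellow lid, 68 mm across, 105 mm high; origin under its centre. Bystander.
- flux_bottle: Amber bottle, 54 mm across, 130 mm high; origin under its centre. Bystander.
- tape_roll: Yellow tape roll lying flat, 92 mm across, 24 mm high; origin under its centre. Bystander.
- screwdriver: Screwdriver lying on the bench to the right of the tester, about 200 mm long; origin in the middle underneath. Bystander.
- pen_cup: Green cup with pens, 72 mm across, 95 mm high, pens to 155 mm; origin under its centre. Bystander.

How it is judged:
By the outcome, as a careful person would: the job done as asked, in the order asked, and still so for the second after the job is handed in, with the robot touching nothing.
It also fails if it takes over 48 s, if anything falls off the work surface, if the arm or the gripper's body presses on something with over 40 N, if the wrist force passes 120 N, or if a joint passes its speed limit or range.

## Working session

There is one attempt and no reset: what is moved stays moved. The work goes in short steps, Python scripts to look and compute and a shell command to move; the robot and the scene stay as the last step left them, time stands still between calls to the robot, and variables do not carry over. Pictures are saved under pics/ and viewed, at most 10 in all, crops included, and the job is handed in when it is done.

```bash
mkdir -p pics; cat > h.py <<'E'
import numpy as np, cv2
from plant import monitor, vision, arm, nets
from scipy.spatial.transform import Rotation as R
def cloud(name):
    p,d=vision.read_camera(name);c=vision.get_calibration(name)
    v,u=np.mgrid[0:400,0:640]
    P=np.stack([(u-c["cx"])/c["fx"]*d,-(v-c["cy"])/c["fy"]*d,-d],-1)
    T=np.array(c["world_from_camera"]);W=P@T[:3,:3].T+T[:3,3];W[d<=0]=np.nan
    return p,W
E
python3 - <<'E'
from h import *
for n in("top","scene"):
    p,W=cloud(n);cv2.imwrite(f"pics/{n}0.png",p[:,:,::-1]);np.save(n,W)
    c=vision.get_calibration(n);print(n,np.round(c["world_from_camera"],3).tolist(),c["fx"],[k for k in c])
    for q in("tester","key_discharge","key_live","reject_box","unit","flap"):
        for r in nets.silhouettes(n,q)[:4]:
            m=r["mask"];w=W[m];print(q,round(r["conf"],2),r["bbox"],np.round(np.nanmedian(w,0),3),m.sum())
o=monitor.get_obs();print(o["eef_pos"],o["ee_rot"],arm.tip_extent,o["time"])
E
```

```text
top [[-0.015, 0.998, -0.056, 0.457], [-1.0, -0.017, -0.018, -0.062], [-0.019, 0.056, 0.998, 1.37], [0.0, 0.0, 0.0, 1.0]] 390.1844742060873 ['fx', 'fy', 'cx', 'cy', 'world_from_camera']
tester 0.62 [347.4, 166.3, 436.2, 243.5] [ 0.515 -0.272  0.091] 4518
tester 0.22 [164.5, 182.1, 293.4, 223.0] [0.519 0.265 0.18 ] 4222
key_discharge 0.6 [372.7, 218.5, 384.0, 229.8] [ 0.437 -0.225  0.089] 126
reject_box 0.56 [163.3, 182.2, 293.9, 223.6] [0.517 0.264 0.18 ] 4268
reject_box 0.44 [271.0, 136.6, 291.0, 155.6] [0.692 0.085 0.089] 252
reject_box 0.39 [459.0, 146.6, 473.8, 204.5] [ 0.554 -0.547  0.023] 242
unit 0.96 [240.1, 188.6, 277.1, 208.4] [0.525 0.152 0.142] 566
flap 0.6 [223.1, 186.1, 229.1, 211.6] [0.518 0.252 0.126] 98
flap 0.19 [393.3, 209.9, 404.4, 223.3] [ 0.455 -0.31   0.089] 107
scene [[0.751, -0.472, 0.463, 1.069], [0.661, 0.529, -0.533, -0.66], [0.007, 0.706, 0.708, 0.929], [0.0, 0.0, 0.0, 1.0]] 401.08265842279616 ['fx', 'fy', 'cx', 'cy', 'world_from_camera']
tester 0.58 [195.6, 203.0, 311.2, 316.1] [ 0.555 -0.303  0.08 ] 7064
tester 0.26 [235.0, 228.0, 252.2, 237.9] [ 0.446 -0.268  0.081] 114
key_discharge 0.59 [248.2, 218.6, 266.4, 230.8] [ 0.441 -0.228  0.089] 162
reject_box 0.8 [323.4, 99.4, 429.7, 213.4] [0.551 0.254 0.118] 4851
unit 0.56 [349.0, 145.4, 378.6, 174.9] [0.533 0.14  0.143] 588
flap 0.74 [373.3, 132.7, 394.1, 156.1] [0.52  0.253 0.14 ] 339
[0.17801407 0.59911118 0.25629955] [4.52034643e-01 3.10888770e+00 1.50139487e-05] 0.025 0.7
```

View pictures.

```bash
python3 - <<'E'
import cv2
a=cv2.imread("pics/top0.png")[120:260,140:480];cv2.imwrite("pics/topc.png",cv2.resize(a,None,fx=2.35,fy=2.35,interpolation=2))
E
```

```text
(no output)
```

View pics/topc.png

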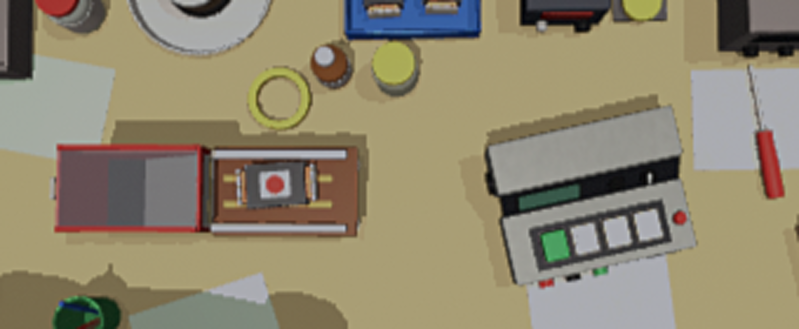

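View pics/scene0.png

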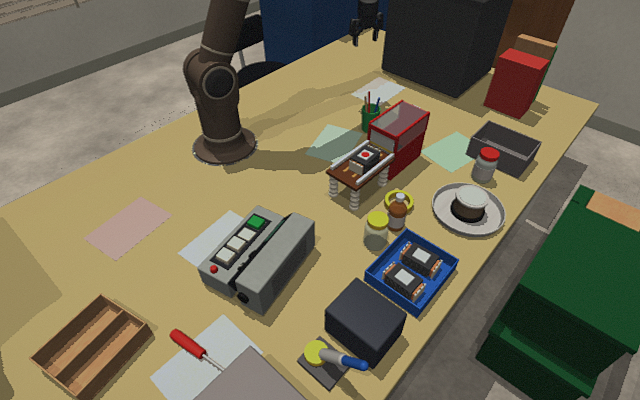

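```bash
python3 - <<'E'
from h import *
for n in("top","scene"):
    W=np.load(n+".npy");img=cv2.imread(f"pics/{n}0.png").astype(int)
    X,Y,Z=W[...,0],W[...,1],W[...,2]
    near=(abs(X-.5)<.2)&(abs(Y+.28)<.2)
    for nm,lo,hi in(("ledge+",.066,.094),("rear",.105,.125)):
        m=near&(Z>lo)&(Z<hi);P=W[m];r=cv2.minAreaRect(P[:,:2].astype(np.float32));print(n,nm,m.sum(),np.round(r[0],4),np.round(r[1],3),round(r[2],2),np.median(P[:,2]))
    b,g,r_=img[...,0],img[...,1],img[...,2]
    gm=near&(Z>.07)&(Z<.1)&(g>r_+50);print("green",np.round(W[gm].mean(0),4),(np.nanmin(W[gm],0)+np.nanmax(W[gm],0))/2,gm.sum(),cv2.minAreaRect(W[gm][:,:2].astype(np.float32)))
    wm=near&(Z>.07)&(Z<.1)&(np.minimum(np.minimum(b,g),r_)>(185 if n=="top" else 185))
    k,L,S,C=cv2.connectedComponentsWithStats(wm.astype(np.uint8))
    for i in range(1,k):
        if S[i,4]>25: print(" white",S[i,4],C[i].round(),np.round(np.median(W[L==i],0),4))
    s=(abs(X-.52)<.15)&(Y>-.05)&(Y<.5)
    for nm,lo,hi,ya,yb in(("stage",.099,.112,-.05,.5),("rails",.114,.123,-.05,.25),("box",.178,.192,.1,.5),("unit",.128,.15,.05,.22)):
        m=s&(Z>lo)&(Z<hi)&(Y>ya)&(Y<yb);P=W[m];
        if nm=="unit": m&=abs(X-.52)<.04;P=W[m]
        r=cv2.minAreaRect(P[:,:2].astype(np.float32));print(n,nm,m.sum(),np.round(r[0],4),np.round(r[1],3),round(r[2],2),np.round(P.min(0),3),np.round(P.max(0),3))
E
```

```text
top ledge+ 2659 [ 0.5042 -0.2748] [0.201 0.269] 11.66 0.07716864289510728
top rear 1940 [ 0.5575 -0.2669] [0.09  0.259] 11.62 0.11466739080920718
green [ 0.4362 -0.2246  0.0897] [ 0.43631347 -0.22390541  0.08915433] 120 ((0.43569374084472656, -0.22493374347686768), (0.03911161795258522, 0.03239431604743004), 12.487077713012695)
top stage 1397 [0.4999 0.2013] [0.184 0.525] 20.18 [ 0.372 -0.017  0.099] [0.669 0.435 0.112]
top rails 352 [0.5178 0.1578] [0.187 0.11 ] 88.05 [0.461 0.065 0.114] [0.576 0.25  0.123]
top box 2322 [0.5217 0.3454] [0.199 0.114] 89.11 [0.463 0.245 0.178] [0.58  0.445 0.191]
top unit 578 [0.5255 0.1559] [0.059 0.105] 3.25 [0.494 0.103 0.13 ] [0.557 0.207 0.149]
scene ledge+ 3405 [ 0.5055 -0.2807] [0.204 0.27 ] 11.95 0.07779686111778517
scene rear 2554 [ 0.5596 -0.2658] [0.088 0.261] 11.57 0.11595014348573474
green [ 0.4387 -0.2252  0.0897] [ 0.43772241 -0.22330833  0.08680244] 145 ((0.43620356917381287, -0.2205955684185028), (0.03990108519792557, 0.04110589995980263), 12.213366508483887)
scene stage 909 [0.5237 0.2095] [0.201 0.494] 12.0 [ 0.374 -0.013  0.099] [0.67  0.43  0.112]
scene rails 372 [0.5171 0.1553] [0.188 0.115] 88.99 [0.46  0.062 0.114] [0.576 0.249 0.123]
scene box 1261 [0.5209 0.3447] [0.202 0.118] 89.15 [0.462 0.244 0.178] [0.581 0.446 0.192]
scene unit 494 [0.5258 0.1563] [0.06  0.108] 2.92 [0.495 0.102 0.128] [0.557 0.211 0.15 ]
```

```bash
cat >> h.py <<'E'
def plan(wps,yaw_end,n_turn,step=.05):
    "world waypoints -> tool-frame rows (cm, rad); tool stays pointing down, its y axis ends at yaw_end (deg)"
    o=monitor.get_obs();Rm=R.from_rotvec(o["ee_rot"]);p=np.array(o["eef_pos"])
    y=Rm.apply([0,1,0]);d=np.deg2rad(yaw_end)-np.arctan2(y[1],y[0]);d=(d+np.pi)%(2*np.pi)-np.pi
    k=0
    for w in wps:
        w=np.array(w);n=max(1,int(np.ceil(np.linalg.norm(w-p)/step)))
        for i in range(n):
            t=-d/n_turn if k<n_turn else 0;k+=1
            s=Rm.inv().apply((w-p)/n)*100
            print([0,*np.round(s,2).tolist(),0,0,round(t,3)]);Rm=Rm*R.from_rotvec([0,0,t])
        p=w
    print("now",np.round(o["eef_pos"],4),"tooly deg",np.rad2deg(np.arctan2(y[1],y[0])),"z",Rm.apply([0,0,1]),o["time"],arm.tip_extent)
E
python3 - <<'E'
from h import *
plan([(.3,.5,.31),(.45,.33,.31),(.5,.05,.28),(.4362,-.2248,.17)],11.6,12)
E
```

```text
[0, -3.63, -1.51, -1.34, 0, 0, np.float64(0.09)]
[0, -3.75, -1.17, -1.34, 0, 0, np.float64(0.09)]
[0, -3.84, -0.83, -1.34, 0, 0, np.float64(0.09)]
[0, -3.9, -0.48, -1.34, 0, 0, np.float64(0.09)]
[0, -4.44, -0.9, 0.0, 0, 0, np.float64(0.09)]
[0, -4.51, -0.49, 0.0, 0, 0, np.float64(0.09)]
[0, -4.53, -0.09, 0.0, 0, 0, np.float64(0.09)]
[0, -4.52, 0.32, 0.0, 0, 0, np.float64(0.09)]
[0, -4.48, 0.73, 0.0, 0, 0, np.float64(0.09)]
[0, -4.53, -1.38, 0.5, 0, 0, np.float64(0.09)]
[0, -4.64, -0.97, 0.5, 0, 0, np.float64(0.09)]
[0, -4.71, -0.55, 0.5, 0, 0, np.float64(0.09)]
[0, -4.74, -0.12, 0.5, 0, 0, 0]
[0, -4.74, -0.12, 0.5, 0, 0, 0]
[0, -4.74, -0.12, 0.5, 0, 0, 0]
[0, -3.66, -1.68, 1.57, 0, 0, 0]
[0, -3.66, -1.68, 1.57, 0, 0, 0]
[0, -3.66, -1.68, 1.57, 0, 0, 0]
[0, -3.66, -1.68, 1.57, 0, 0, 0]
[0, -3.66, -1.68, 1.57, 0, 0, 0]
[0, -3.66, -1.68, 1.57, 0, 0, 0]
[0, -3.66, -1.68, 1.57, 0, 0, 0]
now [0.178  0.5991 0.2563] tooly deg 73.45424975510177 z [ 1.49763740e-05  7.48115076e-06 -1.00000000e+00] 0.7 0.025
```

```bash
python3 -m handwheel '[[0,-3.6,-1.5,-1.3,0,0,0.09],[0,-3.8,-1.2,-1.3,0,0,0.09],[0,-3.8,-0.8,-1.3,0,0,0.09],[0,-3.9,-0.5,-1.3,0,0,0.09],[0,-4.4,-0.9,0,0,0,0.09],[0,-4.5,-0.5,0,0,0,0.09],[0,-4.5,-0.1,0,0,0,0.09],[0,-4.5,0.3,0,0,0,0.09],[0,-4.5,0.7,0,0,0,0.09],[0,-4.5,-1.4,0.5,0,0,0.09]]' 40
python3 - <<'E'
from h import *
plan([(.5,.05,.28),(.4362,-.2248,.17)],11.6,3)
E
```

```text
time: 1.95
eef_pos: [0.4587, 0.2815, 0.3039]
ee_rot: [1.767, 2.596, 0.002]
wrist_force: [-0.8, -0.8, -0.1]
finger_gap: 0.004
gripper_force: 0.0
[0, -4.61, -0.93, 0.48, 0, 0, np.float64(0.058)]
[0, -4.66, -0.66, 0.48, 0, 0, np.float64(0.058)]
[0, -4.69, -0.39, 0.48, 0, 0, np.float64(0.058)]
[0, -4.7, -0.12, 0.48, 0, 0, 0]
[0, -4.7, -0.12, 0.48, 0, 0, 0]
[0, -3.66, -1.69, 1.57, 0, 0, 0]
[0, -3.66, -1.69, 1.57, 0, 0, 0]
[0, -3.66, -1.69, 1.57, 0, 0, 0]
[0, -3.66, -1.69, 1.57, 0, 0, 0]
[0, -3.66, -1.69, 1.57, 0, 0, 0]
[0, -3.66, -1.69, 1.57, 0, 0, 0]
[0, -3.66, -1.69, 1.57, 0, 0, 0]
now [0.4587 0.2815 0.3039] tooly deg 21.537420862404478 z [ 1.79229450e-03  6.50113156e-04 -9.99998183e-01] 1.95 0.025
```

```bash
python3 -m handwheel '[[0,-4.6,-0.9,0.5,0,0,0.058],[0,-4.7,-0.7,0.5,0,0,0.058],[0,-4.7,-0.4,0.5,0,0,0.058],[0,-4.7,-0.1,0.5,0,0,0],[0,-4.7,-0.1,0.5,0,0,0],[0,-3.7,-1.7,1,0,0,0],[0,-3.7,-1.7,1,0,0,0],[0,-3.7,-1.7,1,0,0,0],[0,-3.7,-1.7,1,0,0,0],[0,-3.7,-1.7,1,0,0,0]]'
python3 -m handwheel '[[0,-3.6,-1.7,1,0,0,0],[0,-3.6,-1.7,1,0,0,0],[0,0,0,0,0,0,0],[0,0,0,0,0,0,0]]'
python3 - <<'E'
from h import *
plan([(.4362,-.2248,.130)],11.6,1)
for n in("top","scene"):
    p,W=cloud(n);cv2.imwrite(f"pics/{n}1.png",p[:,:,::-1])
a=cv2.imread("pics/top1.png")[150:260,320:460];b=cv2.imread("pics/scene1.png")[150:290,180:340]
cv2.imwrite("pics/k1.png",np.hstack([cv2.resize(a,(382,300)),cv2.resize(b,(343,300))]))
E
```

```text
time: 3.2
eef_pos: [0.4539, -0.1486, 0.2286]
ee_rot: [1.981, 2.437, 0.002]
wrist_force: [0.7, 0.2, -0.5]
finger_gap: -0.0
gripper_force: 0.0
time: 3.7
eef_pos: [0.4361, -0.2241, 0.2086]
ee_rot: [1.981, 2.438, 0.001]
wrist_force: [-0.5, 0.6, 1.2]
finger_gap: -0.007
gripper_force: 0.0
[0, -0.04, -0.0, 3.93, 0, 0, np.float64(0.004)]
[0, -0.04, -0.0, 3.93, 0, 0, 0]
now [ 0.4361 -0.2241  0.2086] tooly deg 11.820729806918656 z [ 4.50784337e-04  4.70003246e-04 -9.99999788e-01] 3.7 0.025
```

View pics/k1.png

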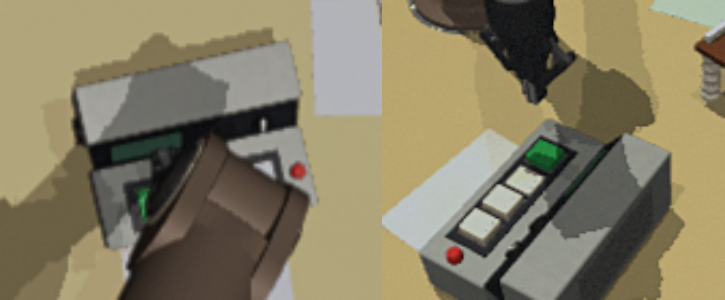

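```bash
python3 -m handwheel '[[0,0,0,4,0,0,0],[0,0,0,3.5,0,0,0],[0,0,0,1.2,0,0,0],[0,0,0,0.5,0,0,0],[0,0,0,0.3,0,0,0],[0,0,0,0,0,0,0]]'
```

```text
time: 4.55
eef_pos: [0.437, -0.2241, 0.1141]
ee_rot: [1.978, 2.439, 0.001]
wrist_force: [0.6, 0.8, 1.0]
finger_gap: -0.003
gripper_force: 0.7
```

Tip at key-top height, no contact force yet; press gradually.

```bash
python3 -m handwheel '[[0,0,0,0.4,0,0,0],[0,0,0,0.3,0,0,0],[0,0,0,0.3,0,0,0],[0,0,0,0,0,0,0]]';python3 -m handwheel '[[0,0,0,0.15,0,0,0],[0,0,0,0,0,0,0]]';python3 -m handwheel '[[0,0,0,0.15,0,0,0],[0,0,0,0,0,0,0]]'
```

```text
time: 5.05
eef_pos: [0.4368, -0.2241, 0.1033]
ee_rot: [1.978, 2.439, 0.0]
wrist_force: [1.3, -0.1, 3.5]
finger_gap: -0.0
gripper_force: 1.9
time: 5.3
eef_pos: [0.437, -0.2241, 0.1029]
ee_rot: [1.978, 2.439, 0.002]
wrist_force: [-1.5, 1.5, 17.3]
finger_gap: -0.003
gripper_force: 8.8
time: 5.55
eef_pos: [0.4373, -0.2243, 0.1026]
ee_rot: [1.978, 2.439, 0.004]
wrist_force: [-5.7, 3.9, 35.1]
finger_gap: -0.004
gripper_force: 17.4
```

```bash
python3 -m handwheel '[[0,0,0,-1,0,0,0],[0,0,0,-4,0,0,0],[0,0,0,-5,0,0,0],[0,4,0,-4,0,0,0],[0,5,0.5,0,0,0,0],[0,5,0.5,0,0,0,0],[0,5,0.5,0,0,0,0],[0,0,0,0,0,0,0]]'
python3 - <<'E'
from h import *
for n in("top","scene"):
    p,W=cloud(n);cv2.imwrite(f"pics/{n}2.png",p[:,:,::-1])
    c=vision.get_calibration(n);T=np.linalg.inv(np.array(c["world_from_camera"]))
    t=np.deg2rad(11.6);ex=np.array([np.cos(t),np.sin(t),0]);ey=np.array([-np.sin(t),np.cos(t),0])
    g=np.array([.4365,-.2245,.085])
    for y in(0,-.044,-.088,-.132):
        q=g+y*ey;q=T[:3,:3]@q+T[:3,3];u=c["cx"]+c["fx"]*q[0]/-q[2];v=c["cy"]+c["fy"]*q[1]/q[2]
        u,v=int(round(u)),int(round(v));print(n,y,u,v,np.round(np.nanmedian(W[v-2:v+3,u-2:u+3].reshape(-1,3),0),4))
a=cv2.imread("pics/top2.png")[150:260,320:460];b=cv2.imread("pics/scene2.png")[190:290,180:290]
cv2.imwrite("pics/k2.png",np.hstack([cv2.resize(a,(382,300)),cv2.resize(b,(330,300))]))
plan([(.5,.0,.25),(.52,.067,.25),(.52,.067,.149)],-1.1,4)
E
```

```text
time: 6.55
eef_pos: [0.4107, -0.0316, 0.2398]
ee_rot: [-1.97, -2.445, 0.001]
wrist_force: [0.6, -1.4, -0.1]
finger_gap: -0.001
gripper_force: 0.0
top 0 376 224 [ 0.4363 -0.2262  0.08  ]
top -0.044 389 221 [ 0.4455 -0.2675  0.0898]
top -0.088 402 218 [ 0.4547 -0.3103  0.0901]
top -0.132 415 215 [ 0.4638 -0.3529  0.0893]
scene 0 255 222 [ 0.4337 -0.2229  0.0819]
scene -0.044 246 232 [ 0.4508 -0.2685  0.0903]
scene -0.088 235 243 [ 0.4561 -0.3125  0.0904]
scene -0.132 225 255 [ 0.4683 -0.3559  0.0907]
[0, 0.78, 4.7, -0.5, 0, 0, np.float64(0.057)]
[0, 1.05, 4.65, -0.5, 0, 0, np.float64(0.057)]
[0, 3.24, 1.31, -0.0, 0, 0, np.float64(0.057)]
[0, 3.31, 1.13, -0.0, 0, 0, np.float64(0.057)]
[0, 0.0, 0.0, 3.37, 0, 0, 0]
[0, 0.0, 0.0, 3.37, 0, 0, 0]
[0, 0.0, 0.0, 3.37, 0, 0, 0]
now [ 0.4113 -0.0349  0.24  ] tooly deg 11.994637045464348 z [-9.18762690e-04 -3.17479061e-04 -9.99999528e-01] 6.65 0.025
```

View pics/k2.png

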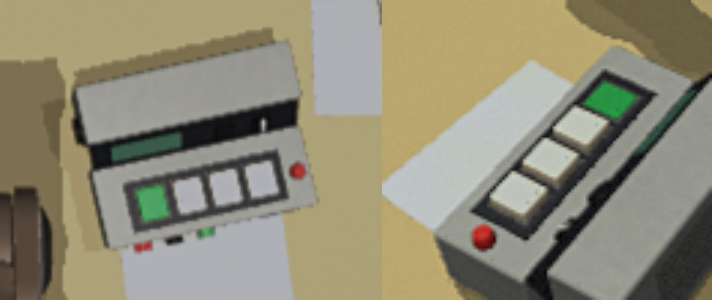

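```bash
python3 -m handwheel '[[0,0.8,4.7,-0.5,0,0,0.057],[0,1,4.7,-0.5,0,0,0.057],[2,3.2,1.3,0,0,0,0.057],[2,3.3,1.1,0,0,0,0.057],[2,2,0.5,2,0,0,0],[2,1.5,0.5,3,0,0,0],[2,0,0,0,0,0,0],[2,0,0,0,0,0,0]]'
python3 - <<'E'
from h import *
p,W=cloud("top");p2,W2=cloud("scene")
a=p[160:240,200:300];b=p2[110:220,310:430]
cv2.imwrite("pics/u1.png",np.hstack([cv2.resize(a,(375,300)),cv2.resize(b,(327,300))])[:,:,::-1])
plan([(.525,.067,.147)],-1.1,1)
E
```

```text
time: 7.65
eef_pos: [0.5318, 0.0989, 0.2009]
ee_rot: [2.245, 2.196, -0.001]
wrist_force: [0.3, -0.1, 0.1]
finger_gap: 0.234
gripper_force: 0.0
[0, -1.63, -0.32, 2.72, 0, 0, np.float64(-0.003)]
[0, -1.63, -0.33, 2.72, 0, 0, 0]
now [0.5321 0.0994 0.2015] tooly deg -1.2601454610764218 z [ 1.53184476e-03  1.40680896e-04 -9.99998817e-01] 7.75 0.025
```

View pics/u1.png

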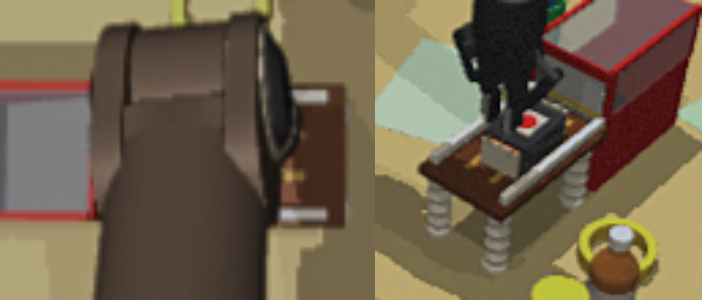

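```bash
python3 -m handwheel '[[2,-3.6,-0.6,0,0,0,0],[2,0,0,2.5,0,0,0],[2,0,0,2.5,0,0,0],[2,0,0,0.4,0,0,0],[2,0,0,0,0,0,0]]'
python3 - <<'E'
from h import *
p2,W2=cloud("scene")
cv2.imwrite("pics/u2.png",cv2.resize(p2[110:220,310:430],(480,440))[:,:,::-1])
plan([(.528,.20,.147)],-1.1,1)
E
```

```text
time: 8.38
eef_pos: [0.5252, 0.0646, 0.1472]
ee_rot: [2.244, 2.198, 0.001]
wrist_force: [0.1, -0.8, -0.4]
finger_gap: 0.231
gripper_force: 0.0
[0, 4.51, -0.01, 0.02, 0, 0, np.float64(-0.001)]
[0, 4.51, -0.0, 0.02, 0, 0, 0]
[0, 4.51, -0.0, 0.02, 0, 0, 0]
now [0.5254 0.0648 0.1474] tooly deg -1.1655789507614391 z [ 1.51827425e-03  3.96913967e-04 -9.99998769e-01] 8.425 0.025
```

View pics/u2.png

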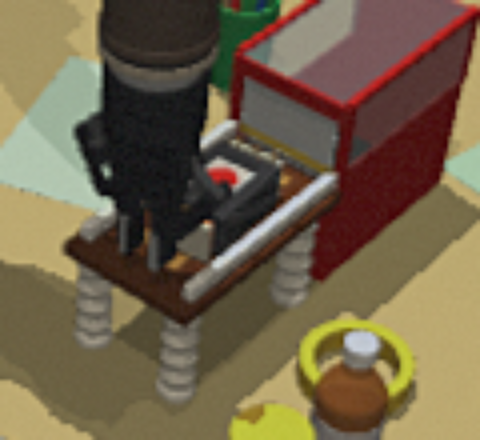

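```bash
python3 -m handwheel '[[2,2,0,0,0,0,0],[2,1.5,0,0,0,0,0],[2,1.5,0,0,0,0,0],[2,1.5,0,0,0,0,0],[2,1.5,0,0,0,0,0],[2,1.5,0,0,0,0,0],[2,1.5,0,0,0,0,0],[2,1,0,0,0,0,0]]'
python3 - <<'E'
from h import *
p2,W2=cloud("scene")
cv2.imwrite("pics/u3.png",cv2.resize(p2[90:220,310:440],(480,480))[:,:,::-1])
E
```

```text
time: 9.43
eef_pos: [0.5273, 0.1853, 0.1464]
ee_rot: [2.243, 2.199, -0.001]
wrist_force: [-0.6, -6.6, 4.8]
finger_gap: 0.235
gripper_force: 3.3
```

View pics/u3.png

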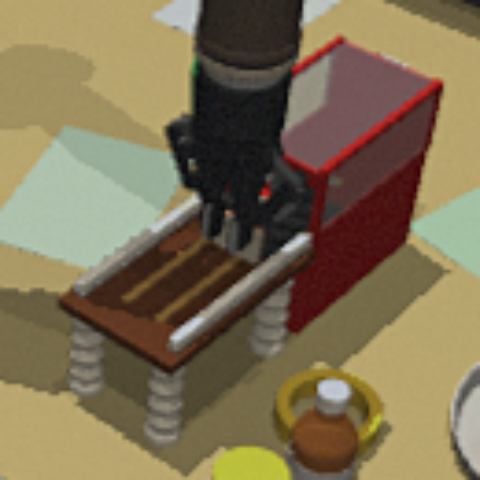

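```bash
python3 -m handwheel '[[2,1,0,0,0,0,0],[2,1,0,0,0,0,0],[2,0,0,0,0,0,0]]';python3 -m handwheel '[[2,1,0,0,0,0,0],[2,0,0,0,0,0,0]]'
python3 - <<'E'
from h import *
p2,W2=cloud("scene")
cv2.imwrite("pics/u4.png",cv2.resize(p2[90:220,310:440],(480,480))[:,:,::-1])
E
```

```text
time: 9.85
eef_pos: [0.5271, 0.2067, 0.146]
ee_rot: [-2.241, -2.2, -0.001]
wrist_force: [-0.1, -0.3, -1.0]
finger_gap: 0.239
gripper_force: 0.0
time: 10.1
eef_pos: [0.5274, 0.2165, 0.1461]
ee_rot: [-2.241, -2.201, -0.001]
wrist_force: [0.7, 0.9, -0.2]
finger_gap: 0.234
gripper_force: 0.0
```

View pics/u4.png

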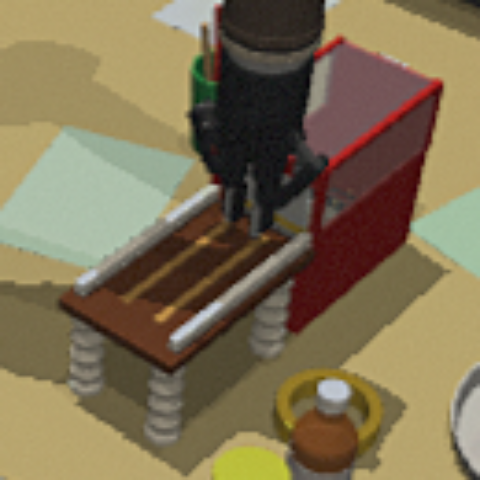

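The unit has left the fingers (no force) and is in the box. Back off along the stage, lift, and verify.

```bash
python3 -m handwheel '[[2,-3,0,0,0,0,0],[2,-4,0,0,0,0,0],[2,-4,0,-2,0,0,0],[2,-4,0,-4,0,0,0],[2,-4,0,-4,0,0,0],[2,-4,-2,-2,0,0,0],[2,-4,-2,0,0,0,0],[2,0,0,0,0,0,0],[2,0,0,0,0,0,0]]'
python3 - <<'E'
from h import *
p,W=cloud("top");p2,W2=cloud("scene")
for n,w in(("top",W),("scene",W2)):
  for q in("unit","flap","key_discharge"):
    for r in nets.silhouettes(n,q)[:2]: print(n,q,round(r["conf"],2),np.round(r["bbox"]),np.round(np.nanmedian(w[r["mask"]],0),3))
  print([np.round(np.nanmedian(w[(abs(w[...,0]-x)<.008)&(abs(w[...,1]-y)<.008)&(w[...,2]>.06)&(w[...,2]<.1)][:,2]),4) for x,y in((.4363,-.2248),(.4452,-.2679),(.454,-.311),(.463,-.354))])
a=p[160:240,140:260];b=p2[90:220,310:440]
cv2.imwrite("pics/u5.png",np.hstack([cv2.resize(a,(390,260)),cv2.resize(b,(400,260*400//260))[:260]])[:,:,::-1] if 0 else np.hstack([cv2.resize(a,(400,400)),cv2.resize(b,(400,400))])[:,:,::-1])
E
```

```text
time: 11.28
eef_pos: [0.4825, -0.0538, 0.2664]
ee_rot: [-2.244, -2.199, -0.001]
wrist_force: [0.2, -0.3, 0.3]
finger_gap: 0.234
gripper_force: 0.0
top unit 0.51 [372. 219. 381. 229.] [ 0.437 -0.224  0.079]
top flap 0.56 [223. 189. 229. 214.] [0.511 0.251 0.129]
top key_discharge 0.44 [372. 220. 383. 228.] [ 0.436 -0.223  0.079]
[np.float64(0.0794), np.float64(0.0897), np.float64(0.0895), np.float64(0.0894)]
scene flap 0.63 [372. 132. 393. 155.] [0.52  0.253 0.137]
scene key_discharge 0.5 [248. 220. 263. 230.] [ 0.439 -0.225  0.081]
[np.float64(0.0811), np.float64(0.0909), np.float64(0.0905), np.float64(0.0906)]
```

View pics/u5.png

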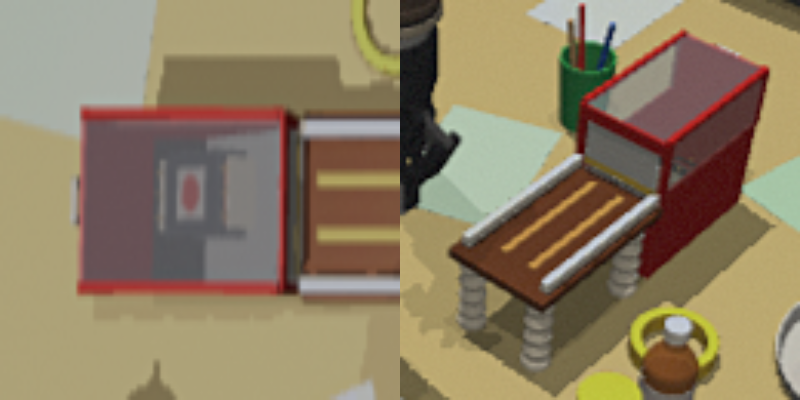

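```bash
python3 -m handwheel '[[2,0,0,0,0,0,0],[2,0,0,0,0,0,0],[2,0,0,0,0,0,0],[2,0,0,0,0,0,0]]' | head -1
python3 - <<'E'
from h import *
p,W=cloud("top");o=cv2.imread("pics/u5.png")[:, :400,::-1]
n=cv2.resize(p[160:240,140:260],(400,400));print(np.abs(n.astype(int)-o)[100:300,80:290].mean())
q,_=cloud("scene");a=cv2.imread("pics/scene0.png")[:,:,::-1];d=np.abs(q.astype(int)-a).max(2)>60
k,L,S,C=cv2.connectedComponentsWithStats(d.astype(np.uint8));print([s.tolist() for s in S[1:] if s[4]>40])
print(arm.job_done())
E
```

```text
time: 12.18
0.355968253968254
[[184, 0, 25, 26, 371], [223, 0, 27, 13, 217], [283, 0, 39, 15, 340], [319, 0, 11, 9, 43], [278, 9, 21, 29, 81], [224, 15, 21, 11, 62], [349, 25, 22, 22, 140], [372, 27, 8, 14, 75], [189, 31, 26, 21, 213], [235, 47, 132, 187, 6488], [183, 53, 10, 18, 86], [230, 59, 7, 14, 46], [183, 73, 15, 38, 129], [379, 101, 12, 13, 71], [349, 145, 32, 29, 335], [315, 222, 52, 50, 518], [237, 225, 19, 15, 89]]
the job is handed in; nothing more can be done
None
```

The job is done and handed in at about 12 s: the green key is latched down, all three ivory keys are up, and the failed transformer lies in the reject box with the flap shut and no bystander touched.

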